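Release the ratchet clamp and take the copper tube out

TASK

Press the brass thumb screw on the orange pawl gently down, just enough to lift the pawl off the ratchet wheel, and keep it off until the red jaw has backed off all the way. Then let go of the pawl, take the copper tube out of the clamp and lay it flat in the blue tray without dropping it. Leave the tape measure and the white foam offcut where they are.

Things in the scene. Friction and masses are not known exactly. Their poses are not given: they have to be found in the camera images.
- clamp: Green bench ratchet clamp, fixed, 272 x 170 x 102 mm. Origin on its underside, +z up, -x to the pawl end, +x to the tube end. Base plate 12 mm thick, x -172 to +100 mm, 80 wide (170 wide from x +10 to +100). Steel ratchet wheel, 30 mm radius, axis along y at x -35, z 54. Green side plates at y +-30 stand to z 65 from x -93 to -17, to z 90 round the pawl pin at x -80, z 77.
- pawl: Orange sprung pawl. Origin on its pin; at rest axes as the clamp, -x along the tail, +x to the nose in the wheel's teeth. Pressing the brass thumb screw on the tail down lifts the nose: clear of the teeth after about 8 mm of screw travel, hard stop at about 10 mm. It resists with about 3 to 9 N, steeply more at the stop. Over 18 N damages it. Let go, it drops back in and locks the wheel.
- jaw (a joint): How far the red jaw has backed off, m: 0 clamped, 0.031 all the way back. Its own damped spring drives it along the clamp's -x, in about 3 s, while the pawl is held clear; if the pawl drops in, it stops at the next tooth (7 mm of jaw travel each). Clamped, its two fingers at y +-65 mm hook over the tube (lips to clamp z 62 mm). Fully back, it stays back by itself.
- copper_tube: Bare copper tube, 200 mm long, 14 mm diameter, 50 g, in the clamp. Origin at mid-length, on its underside at the start (7 mm below the axis), y along the tube. It may roll a little, so its z axis may turn.
- tray: Blue open tray, fixed, outside 110 (x) x 250 (y) x 22 (z) mm, walls and floor 4 mm thick. Origin at the centre of its underside, y along its length.
- tape_measure: Black and yellow tape measure, 64 x 72 x 33 mm, a bystander. Origin at the centre of its underside.
- foam_offcut: White foam offcut with a copper end, 27 x 87 x 22 mm, a bystander. Origin at the centre of its underside.
- seat (a point): Middle of the tube's seat in the clamp (clamp frame x +70, y 0, z 40 mm), axes as the clamp. Tube axis along y, 7 mm above this point, in two steel seats at y +-65 mm, each 24 wide, rising 18 mm behind the tube (+x) and 3 mm in front. From y -50 to +50 nothing stands beside the tube but the jaw's low cross bar (top 15 mm below this point): grip the tube's middle there from above.
- thumb (a point): Point on the pawl's tail, 65 mm from the pin, on the thumb screw's axis, 18 mm above the pin at rest. The screw's round brass head (20 mm across, 6 mm high) has its top near this point, but the screw is set anew each time, anywhere within 9 mm above or below, and that is not measured: find it by touch. It does not slip in the tail. Pressed, the head swings about the pin, so also 2 to 4 mm to -x.

How it is judged:
On the way:
1. the jaw has backed off all the way while the tube still lies in its seats (value of joint jaw above 0.028 m and distance of copper_tube from where it was at the start of the episode below 0.025 m), for 0.2 s.
At the end, for the whole second after the job is handed in: The jaw is still fully back (over 28 mm), and the copper tube lies at rest and flat (within 3.4 degrees) on the floor of the tray, inside its walls (value of joint jaw above 0.028 m and x of copper_tube in the frame of tray between -0.05 and 0.05 m and y of copper_tube in the frame of tray between -0.03 and 0.03 m and z of copper_tube in the frame of tray below 0.022 m and angle between copper_tube's own y axis and vertical between 1.51 and 1.63 rad and linear speed of copper_tube below 0.03 m/s); the robot touches nothing.
It fails at once if the pawl or its thumb screw is loaded with more than 18 N by the robot (contact force between any of the fingers, the arm and pawl above 18 N).
It fails at once if the tube is dropped or flung (faster than 1.2 m/s) (linear speed of copper_tube above 1.2 m/s).
It fails at once if a bystander is shifted by more than 30 mm (distance of any of tape_measure, foam_offcut from where it was at the start of the episode above 0.03 m).
It also fails if it takes over 61 s, if anything falls off the work surface, if the arm or the gripper's body presses on something with over 40 N, if the wrist force passes 120 N, or if a joint passes its speed limit or range.

ROBOT

A 7-joint arm with a two-finger parallel gripper is mounted at the origin on a cart in front of the work surface, level with it; the furniture and walls round the work are solid. World frame = base frame: x ahead of the robot, y to its left, z up, the work surface at z = 0. Lengths are in m, angles in rad, forces in N, time in s.
With the tool pointing down it reaches from about 0.4 to 0.875 m from the base axis. Payload 19.3 kg.
Tool frame: the origin (TCP) lies where the fingers leave the gripper's body, on its centre line; the fingertips stand bot.tip_reach ahead of it and the grasp point (between the pads) lies 54 mm ahead of it (bot.tip_reach is the distance from the TCP to the fingertips, in m); z points along the fingers, y is the line along which they close (so a half turn about z gives the same grasp; the last joint's range is limited). The gripper opens to 85 mm and grips with 20 to 120 N. Pads are 22 mm wide; open, the fingers measure 114 mm over their backs; the gripper's body (76 mm by 85 mm) begins 54 mm behind the grasp point. The pads swing forward as they close: fully open they stand 13 mm farther back than shut.
Start: joints at [1.279, 0.521, -0.036, 1.599, 0.021, 1.021, -0.113], TCP at [0.137, -0.61, 0.304] pointing down, gripper open.
Joint ranges: [-2.91, 2.91], [-0.3, 2.13], [-1.5, 1.42], [0.17, 2.43], [-1.26, 4.41], [0.16, 1.93], [-2.52, 2.52]. Speed limits (rad/s): [1.89, 1.89, 2.39, 2.39, 3.01, 3.01, 3.01].

INTERFACE

Orientations are given as [roll, pitch, yaw] about the fixed x, y, z axes, in that order (R = Rz(yaw) Ry(pitch) Rx(roll)).
In Python, from workcell import bot gives the robot as it stands. The module is installed in compiled form; this text tells all that it offers.
- The arm moves only by the shell command python3 -m jog 'ROWS' [FORCE]. ROWS is JSON, a list that holds one entry, the list of rows, each a list of 7 numbers: the shift along the tool's x, y, z in mm, then the turn, a rotation vector about the tool's x, y, z in rad, then the opening, from 0 (shut) to 1 (fully open). In form: [[[tx, ty, tz, wx, wy, wz, fingers], ...]]. A call has 1 to 5 rows; each row shifts and turns the commanded pose from where the row before left it, along the tool's axes as they then stand; what a row does not reach is not made up. A row lasts 1/10 s, in which the tool goes at most 50 mm and 8.59 degrees, less where a joint would pass 70% of its speed; a pose out of reach is approached as far as the arm can. A call is refused whole if a number of a shift passes 50 or a number of a turn 0.15, either way. A call with a gripper value outside its range is refused whole. The fingers move at their own pace and stop on an object; FORCE is the grip in N (left out, the last holds). Time passes only in rows, so rows that do not move let the fingers close. It gives the time, the measured TCP pose, the force, the opening and the grip force at its end, in the units of the state.
- bot.observe(): the state, without advancing time (a new reading comes with each control period).
- bot.grab_frame(name): name is "side" or "top"; returns a dict with "img" (400x640x3 uint8, red, green, blue), "intrinsics" (3x3 intrinsics, pixels), "R" (3x3) and "t" (3): a world point X has camera coordinates R X + t. Camera axes: x right, y down, z forward; pixel columns grow to the right and rows downward; lengths in m; the calibration is good to about 2 mm. A picture is of the moment at which its call begins. There is no depth.
- bot.job_done(): hands the job in; it is judged then, once.
Trained networks look in a picture, given as the dict that the camera call returned (one of the last four; its "shot" number tells which), for a name from the list of things; names that differ only in an ending like _2 or _b are one class to them, and where a whole thing is asked for, a point or a joint stands for the part that bears it (a point fixed in the world has none). Each returns a list of dicts, best first, with "conf" (0 to 1); they miss things now and then, are a little off and sometimes report something else, mostly with a low value. They report only what shows in the picture. A call takes as long as a camera call.
- bot.trace(query, picture): "region" (400x640 bool, what is visible of it).
- bot.spot_point(query, picture): "xyz" ([x, y, z] in m, in world coordinates, good to about 4 mm: a listed point, or the origin of a listed thing).
The state is a dict: "clock": time; "qpos": joint angles; "qd": joint speeds; "joint_efforts": joint torques, N m; "position": TCP position; "tool_rot": TCP orientation; "force": force on the tool from outside, world axes, zero at the start; "moment": the same for the moment, N m; "grip_width": finger opening in m; "finger_force": force on a finger pad.
Only numpy, scipy, OpenCV 4.12 (cv2) and the standard library are available. Lean on these libraries where they do the work, as an engineer would, in place of code of your own. Each camera call takes 0.05 s, during which the arm holds its last target. There are 200 camera calls.

## Working session

There is one attempt and no reset: what is moved stays moved. The work goes in short steps, Python scripts to look and compute and a shell command to move; the robot and the scene stay as the last step left them, time stands still between calls to the robot, and variables do not carry over. Pictures are saved under pics/ and viewed, at most 10 in all, crops included, and the job is handed in when it is done.

```bash
mkdir -p pics; python3 - <<'E'
from workcell import bot
import cv2, numpy as np
print(bot.observe(), bot.tip_reach)
for n in ("top","side"):
    p=bot.grab_frame(n); cv2.imwrite(f"pics/{n}0.png",p["img"][:,:,::-1])
    print(n,p["intrinsics"].tolist(),p["R"].round(4).tolist(),p["t"].round(4).tolist())
    for q in ("clamp","pawl","copper_tube","tray","tape_measure","foam_offcut","seat","thumb"):
        r=bot.spot_point(q,p)[:2]; print(q,[(np.round(d["xyz"],4).tolist(),round(d["conf"],2)) for d in r])
E
```

```text
{'clock': 0.0, 'qpos': array([ 1.27883609,  0.52198957, -0.0363287 ,  1.60002521,  0.02118333,
        1.02109031, -0.11277806]), 'qd': array([-0.00025776,  0.00059934,  0.00030246,  0.00181329,  0.00101707,
       -0.00021238, -0.00113971]), 'joint_efforts': array([-2.24570875e-03, -9.27116776e+01,  1.97837390e+00, -3.69929731e+01,
        1.76861859e-02,  8.23345792e-03, -7.50287427e-05]), 'position': array([ 0.13738212, -0.60944375,  0.30333473]), 'tool_rot': array([-3.14046647e+00,  6.61601052e-05,  2.21764965e-01]), 'force': array([-0.10213777, -0.63217721, -0.42282714]), 'moment': array([-0.02785064,  0.03652306, -0.00632142]), 'finger_force': 0.0, 'grip_width': 0.08533865226080078} 0.0726
top [[433.838629407712, 0.0, 315.83040982407715], [0.0, 433.838629407712, 198.75906823709988], [0.0, 0.0, 1.0]] [[-0.0154, -0.9999, -0.0043], [-0.9885, 0.0158, -0.1507], [0.1507, 0.0019, -0.9886]] [0.3156, 0.5549, 0.9056]
clamp [([0.6166, 0.1358, 0.0085], 0.58)]
pawl [([0.5477, 0.092, 0.0769], 0.77)]
copper_tube [([0.679, 0.1677, 0.0395], 0.97)]
tray [([0.3933, 0.3488, 0.0007], 0.88)]
tape_me
[... 173 characters left out ...]
de [[421.44066615616146, 0.0, 320.7148725386954], [0.0, 421.44066615616146, 200.99123155445105], [0.0, 0.0, 1.0]] [[0.8871, -0.461, -0.0218], [-0.3266, -0.5937, -0.7354], [0.3261, 0.6595, -0.6773]] [-0.3273, 0.4062, 0.6619]
clamp [([0.6151, 0.1328, 0.0006], 0.8)]
pawl [([0.5512, 0.0927, 0.0828], 0.68), ([0.4074, 0.5777, 0.0028], 0.58)]
copper_tube [([0.6802, 0.1658, 0.0452], 0.92)]
tray [([0.3936, 0.3452, 0.003], 0.8)]
tape_measure [([0.4061, 0.5746, 0.0023], 0.93), ([0.4949, 0.0599, 0.0939], 0.55)]
foam_offcut [([0.3941, 0.3441, 0.0023], 0.67), ([0.6586, 0.3618, -0.003], 0.48)]
seat [([0.6803, 0.1642, 0.0418], 0.82)]
thumb [([0.4942, 0.0561, 0.0927], 0.86), ([0.6816, 0.1663, 0.0433], 0.44)]
```

View pics/top0.png

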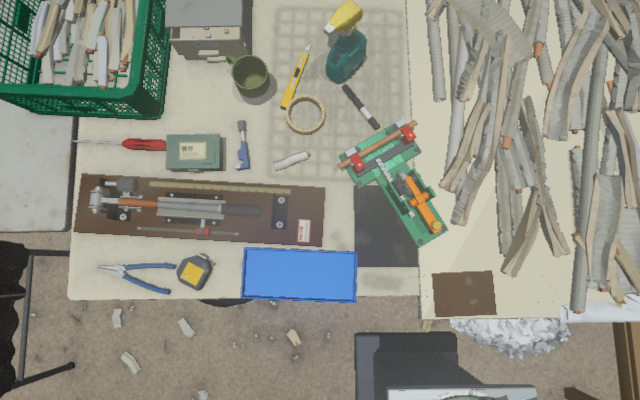

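View pics/side0.png

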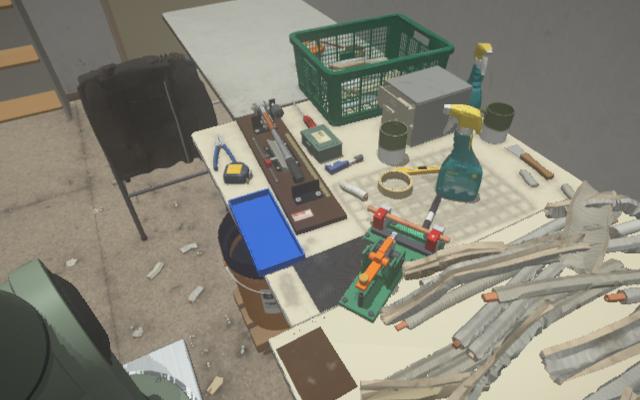

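The networks agree with each other and with the given sizes. From seat to pawl and thumb I get 150 and 216 mm (150 and 215 expected), so the clamp yaw is about 30°. The top picture shows the clamp at about (395,180) with the thumb screw near (435,225), and the tray at (300,275) with its long side along world y. The side picture confirms this.

```bash
cat > h.py <<'E'
from workcell import bot
import numpy as np
from scipy.spatial.transform import Rotation as Rn
def plan(target,yaw_deg,n,start=None,roll=180):
    o=bot.observe()
    p=np.array(o["position"]); R=Rn.from_euler("xyz",o["tool_rot"])
    if start is not None: p=np.array(start[0]); R=Rn.from_euler("xyz",[np.pi,0,np.radians(start[1])])
    G=Rn.from_euler("xyz",[np.pi,0,np.radians(yaw_deg)])
    w=(R.inv()*G).as_rotvec()/n; d=(np.array(target)-p)/n
    for i in range(n):
        print(np.round(R.inv().apply(d)*1000,1).tolist(),np.round(w,3).tolist()); R=R*Rn.from_rotvec(w)
E
python3 - <<'E'
from h import *
plan([.40,-.42,.30],42.7,7); print()
plan([.50,-.05,.25],90,10,([.40,-.42,.30],42.7)); print()
plan([.495,.058,.20],120.2,5,([.50,-.05,.25],90))
E
```

```text
[42.5, -18.2, 0.6] [0.0, -0.0, -0.075]
[43.8, -15.0, 0.6] [0.0, -0.0, -0.075]
[44.8, -11.6, 0.6] [0.0, -0.0, -0.075]
[45.5, -8.3, 0.6] [0.0, -0.0, -0.075]
[46.0, -4.8, 0.6] [0.0, -0.0, -0.075]
[46.3, -1.4, 0.6] [0.0, -0.0, -0.075]
[46.2, 2.1, 0.6] [0.0, -0.0, -0.075]

[32.4, -20.4, 5.0] [0.0, 0.0, -0.083]
[34.0, -17.7, 5.0] [0.0, 0.0, -0.083]
[35.4, -14.8, 5.0] [0.0, 0.0, -0.083]
[36.5, -11.8, 5.0] [0.0, 0.0, -0.083]
[37.3, -8.8, 5.0] [0.0, 0.0, -0.083]
[37.9, -5.7, 5.0] [0.0, 0.0, -0.083]
[38.2, -2.5, 5.0] [0.0, 0.0, -0.083]
[38.3, 0.6, 5.0] [0.0, 0.0, -0.083]
[38.1, 3.8, 5.0] [0.0, 0.0, -0.083]
[37.7, 6.9, 5.0] [0.0, 0.0, -0.083]

[21.6, -1.0, 10.0] [0.0, 0.0, -0.105]
[21.6, 1.3, 10.0] [0.0, 0.0, -0.105]
[21.3, 3.5, 10.0] [0.0, 0.0, -0.105]
[20.8, 5.8, 10.0] [0.0, 0.0, -0.105]
[20.1, 7.9, 10.0] [0.0, 0.0, -0.105]
```

```bash
python3 -m jog '[[[42,-18,0,0,0,-0.075,0],[44,-15,0,0,0,-0.075,0],[45,-12,0,0,0,-0.075,0],[45,-8,0,0,0,-0.075,0],[46,-5,0,0,0,-0.075,0]]]' 40; python3 -m jog '[[[46,-1,0,0,0,-0.075,0],[46,2,0,0,0,-0.075,0],[32,-20,5,0,0,-0.083,0],[34,-18,5,0,0,-0.083,0],[35,-15,5,0,0,-0.083,0]]]';  python3 -m jog '[[[36,-12,5,0,0,-0.083,0],[37,-9,5,0,0,-0.083,0],[38,-6,5,0,0,-0.083,0],[38,-2,5,0,0,-0.083,0],[38,1,5,0,0,-0.083,0]]]'
python3 -m jog '[[[0,0,0,0,0,0,0]]]'
python3 - <<'E'
from h import *
plan([.494,.058,.20],120.2,7); print(bot.tip_reach)
E
```

```text
clock: 1.4
position: [0.3255, -0.473, 0.3041]
tool_rot: [3.141, 0.0, 0.6]
force: [0.9, -1.7, -0.1]
grip_width: 0.0124
finger_force: 0.0
clock: 1.9
position: [0.4284, -0.3084, 0.2888]
tool_rot: [3.141, -0.0, 0.999]
force: [0.6, 0.7, -0.3]
grip_width: -0.0001
finger_force: 0.0
clock: 2.4
position: [0.4774, -0.1244, 0.2639]
tool_rot: [3.141, 0.0, 1.414]
force: [0.6, -0.6, -0.6]
grip_width: -0.0001
finger_force: 0.0
clock: 2.5
position: [0.4782, -0.1212, 0.2637]
tool_rot: [3.141, -0.002, 1.42]
force: [-0.2, -1.3, 0.2]
grip_width: -0.0002
finger_force: 0.0
[25.6, -1.6, 9.2] [0.0, -0.0, -0.097]
[25.7, 0.9, 9.1] [0.0, -0.0, -0.097]
[25.5, 3.3, 9.1] [0.0, -0.0, -0.097]
[25.0, 5.8, 9.1] [0.0, -0.0, -0.097]
[24.4, 8.2, 9.1] [0.0, -0.0, -0.097]
[23.4, 10.5, 9.1] [0.0, -0.0, -0.097]
[22.3, 12.7, 9.1] [0.0, -0.0, -0.097]
0.0726
```

```bash
python3 -m jog '[[[26,-2,9,0,0,-0.097,0],[26,1,9,0,0,-0.097,0],[25,3,9,0,0,-0.097,0],[25,6,9,0,0,-0.097,0],[24,8,9,0,0,-0.097,0]]]'; python3 -m jog '[[[23,10,9,0,0,-0.097,0],[22,13,9,0,0,-0.097,0],[0,0,0,0,0,0,0],[0,0,0,0,0,0,0]]]'
python3 - <<'E'
from h import *
import cv2
p=bot.grab_frame("side")
for q in ("thumb","pawl"): print([(np.round(d["xyz"],4).tolist(),round(d["conf"],2)) for d in bot.spot_point(q,p)[:2]])
u=p["intrinsics"]@(p["R"]@np.array([.494,.058,.095])+p["t"]); u=(u[:2]/u[2]).astype(int); print(u)
c=p["img"][u[1]-70:u[1]+60,u[0]-90:u[0]+90,::-1]
cv2.imwrite("pics/s1.png",cv2.resize(c,None,fx=4,fy=4,interpolation=cv2.INTER_CUBIC))
plan([.494,.058,.184],120.2,1)
E
```

```text
clock: 3.0
position: [0.4893, 0.0026, 0.2187]
tool_rot: [3.141, 0.0, 1.899]
force: [0.1, -1.0, -1.2]
grip_width: 0.0001
finger_force: 0.0
clock: 3.4
position: [0.4941, 0.0521, 0.2008]
tool_rot: [-3.141, -0.0, 2.089]
force: [-0.2, -1.4, -0.2]
grip_width: -0.0003
finger_force: 0.0
[([0.4939, 0.0602, 0.0935], 0.83), ([0.3933, 0.3428, 0.0016], 0.66)]
[([0.5523, 0.0949, 0.0824], 0.88)]
[364 275]
[6.1, 3.1, 17.1] [0.0, 0.001, -0.011]
```

View pics/s1.png

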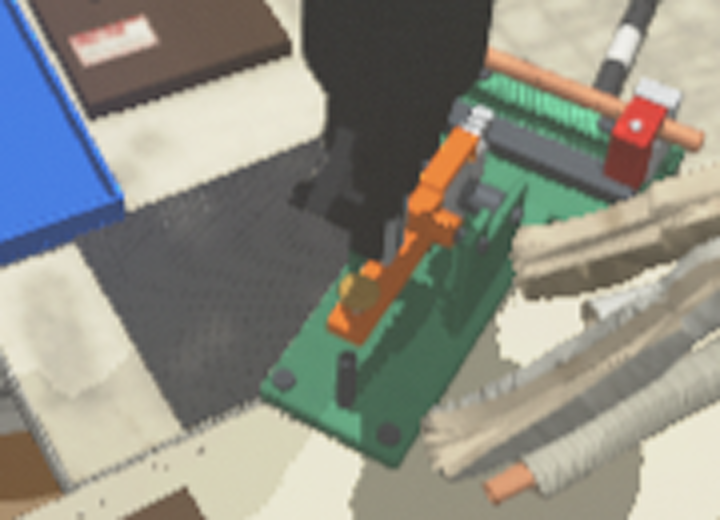

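The crop shows the brass head at about (360,290), which is image (364,277). That matches the projected thumb point. The fingertips are just above and behind it.

```bash
python3 -m jog '[[[3,2,8,0,0,0,0],[3,2,8,0,0,0,0],[0,0,2,0,0,0,0],[0,0,0,0,0,0,0]]]'; python3 -m jog '[[[0,0,1,0,0,0,0],[0,0,1,0,0,0,0],[0,0,0,0,0,0,0]]]';python3 -m jog '[[[0,0,1,0,0,0,0],[0,0,1,0,0,0,0],[0,0,0,0,0,0,0]]]'
```

```text
clock: 3.95
position: [0.4944, 0.0595, 0.1823]
tool_rot: [-3.141, -0.0, 2.09]
force: [0.6, 0.7, 0.3]
grip_width: 0.0002
finger_force: 0.0
clock: 4.25
position: [0.4946, 0.0593, 0.1809]
tool_rot: [3.142, 0.0, 2.09]
force: [-0.4, 0.1, -0.3]
grip_width: 0.0002
finger_force: 0.0
clock: 4.55
position: [0.4946, 0.0594, 0.1788]
tool_rot: [-3.141, -0.0, 2.09]
force: [0.1, -0.0, 0.5]
grip_width: -0.0005
finger_force: 0.0
```

```bash
for i in 1; do python3 -m jog '[[[0,0,1,0,0,0,0],[0,0,1,0,0,0,0],[0,0,0,0,0,0,0]]]'; python3 -m jog '[[[0,0,1,0,0,0,0],[0,0,1,0,0,0,0],[0,0,0,0,0,0,0]]]';python3 -m jog '[[[0,0,1,0,0,0,0],[0,0,1,0,0,0,0],[0,0,0,0,0,0,0]]]'; done | grep -E "posi|force: \["
```

```text
position: [0.4946, 0.0594, 0.1768]
force: [0.1, -0.2, -0.3]
position: [0.4946, 0.0594, 0.1748]
force: [1.0, -0.4, -0.8]
position: [0.4946, 0.0594, 0.1728]
force: [-0.6, -1.1, -0.5]
```

```bash
(python3 -m jog '[[[0,0,1,0,0,0,0],[0,0,1,0,0,0,0],[0,0,0,0,0,0,0]]]'; python3 -m jog '[[[0,0,1,0,0,0,0],[0,0,1,0,0,0,0],[0,0,0,0,0,0,0]]]';python3 -m jog '[[[0,0,1,0,0,0,0],[0,0,1,0,0,0,0],[0,0,0,0,0,0,0]]]') | grep -E "posi|force: \["
```

```text
position: [0.4946, 0.0595, 0.1708]
force: [-0.0, 0.1, 0.7]
position: [0.4946, 0.0594, 0.1688]
force: [-0.9, -0.7, -0.1]
position: [0.4946, 0.0594, 0.1668]
force: [0.6, 0.3, 0.4]
```

```bash
(python3 -m jog '[[[0,0,1,0,0,0,0],[0,0,1,0,0,0,0],[0,0,0,0,0,0,0]]]'; python3 -m jog '[[[0,0,1,0,0,0,0],[0,0,1,0,0,0,0],[0,0,0,0,0,0,0]]]';python3 -m jog '[[[0,0,1,0,0,0,0],[0,0,1,0,0,0,0],[0,0,0,0,0,0,0]]]') | grep -E "posi|force: \["
```

```text
position: [0.4946, 0.0595, 0.1648]
force: [0.5, 0.0, 0.3]
position: [0.4946, 0.0594, 0.1628]
force: [-1.0, -0.3, 2.2]
position: [0.4944, 0.0593, 0.1608]
force: [-2.5, -1.8, 2.9]
```

```bash
(python3 -m jog '[[[0,0,1,0,0,0,0],[0,0,1,0,0,0,0],[0,0,0,0,0,0,0]]]'; python3 -m jog '[[[0,0,1,0,0,0,0],[0,0,0,0,0,0,0]]]';python3 -m jog '[[[0,0,1,0,0,0,0],[0,0,0,0,0,0,0]]]') | grep -E "posi|force: \["
```

```text
position: [0.4944, 0.0593, 0.1587]
force: [-2.3, -1.0, 3.3]
position: [0.4947, 0.0595, 0.1578]
force: [-0.3, -1.9, 1.5]
position: [0.4947, 0.0595, 0.1568]
force: [-1.9, -1.7, 3.7]
```

```bash
python3 - <<'E'
from workcell import bot
import numpy as np
p=bot.grab_frame("top")
print([(np.round(d["xyz"],4).tolist(),round(d["conf"],2)) for d in bot.spot_point("jaw",p)[:2]])
m=bot.trace("jaw",p)
for d in m[:2]: ys,xs=np.nonzero(d["region"]); print(d["conf"],len(xs),xs.mean(),ys.mean())
f=p["img"][110:200,330:450].astype(int); r=(f[...,0]>110)&(f[...,1]<60)&(f[...,2]<60)
ys,xs=np.nonzero(r); print(len(xs),xs.mean()+330,ys.mean()+110)
E
```

```text
Traceback (most recent call last):
ValueError: it knows: clamp, copper_tube, foam_offcut, pawl, seat, tape_measure, thumb, tray
```

```bash
cat > red.py <<'E'
import cv2,numpy as np
from workcell import bot
def red(img):
    f=img[110:200,330:450].astype(int); r=(f[...,0]>110)&(f[...,1]<70)&(f[...,2]<70)
    ys,xs=np.nonzero(r); return len(xs),round(xs.mean()+330,1),round(ys.mean()+110,1)
print("ref",red(cv2.imread("pics/top0.png")[:,:,::-1]),"now",red(bot.grab_frame("top")["img"]))
E
python3 -m jog '[[[0,0,1,0,0,0,0],[0,0,0,0,0,0,0],[0,0,0,0,0,0,0]]]' | grep -E "posi|force: \["; python3 red.py; python3 -m jog '[[[0,0,1,0,0,0,0],[0,0,0,0,0,0,0],[0,0,0,0,0,0,0]]]' | grep -E "posi|force: \["; python3 red.py
```

```text
position: [0.4947, 0.0595, 0.1559]
force: [-0.6, -0.6, 3.5]
ref (0, np.float64(nan), np.float64(nan)) now (0, np.float64(nan), np.float64(nan))
position: [0.4946, 0.0595, 0.1549]
force: [-1.0, -1.0, 4.3]
ref (0, np.float64(nan), np.float64(nan)) now (0, np.float64(nan), np.float64(nan))red.py:5: RuntimeWarning: Mean of empty slice.
  ys,xs=np.nonzero(r); return len(xs),round(xs.mean()+330,1),round(ys.mean()+110,1)
  ret = ret.dtype.type(ret / rcount)
red.py:5: RuntimeWarning: Mean of empty slice.
  ys,xs=np.nonzero(r); return len(xs),round(xs.mean()+330,1),round(ys.mean()+110,1)
  ret = ret.dtype.type(ret / rcount)
```

```bash
cat > red.py <<'E'
import cv2,numpy as np
from workcell import bot
def red(img):
    h=cv2.cvtColor(np.ascontiguousarray(img[110:200,330:450]),cv2.COLOR_RGB2HSV).astype(int)
    r=((h[...,0]<4)|(h[...,0]>172))&(h[...,1]>160)&(h[...,2]>90)
    n,l,s,c=cv2.connectedComponentsWithStats(r.astype(np.uint8))
    return [(int(s[i,4]),(c[i]+[330,110]).round(1).tolist()) for i in range(1,n) if s[i,4]>15]
print("ref",red(cv2.imread("pics/top0.png")[:,:,::-1]),"now",red(bot.grab_frame("top")["img"]))
E
python3 -m jog '[[[0,0,0.5,0,0,0,0],[0,0,0,0,0,0,0],[0,0,0,0,0,0,0]]]' | grep -E "posi|force: \["; python3 red.py
```

```text
position: [0.4946, 0.0594, 0.1544]
force: [-1.6, -1.2, 5.8]
ref [] now []
```

```bash
python3 -m jog '[[[0,0,0,0,0,0,0],[0,0,0,0,0,0,0],[0,0,0,0,0,0,0]]]' | grep -E "posi|force: \["; python3 - <<'E'
import cv2,numpy as np
from workcell import bot
a=cv2.imread("pics/top0.png"); b=bot.grab_frame("top")["img"][:,:,::-1]
cv2.imwrite("pics/c.png",cv2.resize(np.hstack([i[105:210,325:400+25] for i in (a,b)]),None,fx=4,fy=4,interpolation=cv2.INTER_CUBIC))
E
```

```text
position: [0.4946, 0.0594, 0.1544]
force: [-2.2, -0.4, 4.5]
```

View pics/c.png

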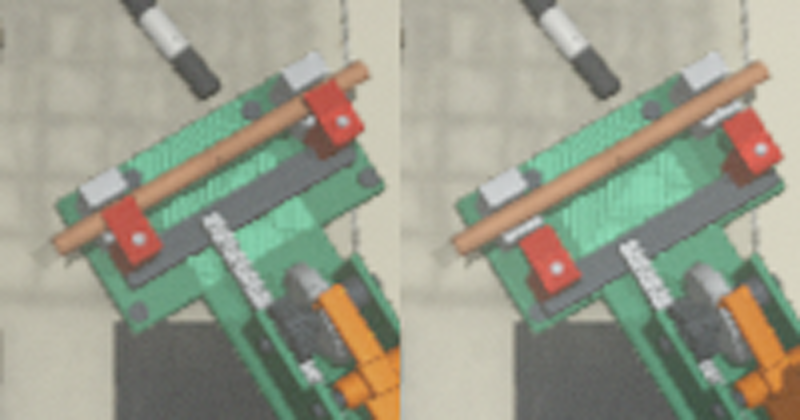

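The jaw is moving: its screw heads went from about (138,238) to (157,267) in the crop, roughly 18 mm. The tube still lies in its seats, so I hold this position.

```bash
for i in 1 2 3 4; do python3 -m jog '[[[0,0,0,0,0,0,0],[0,0,0,0,0,0,0],[0,0,0,0,0,0,0],[0,0,0,0,0,0,0],[0,0,0,0,0,0,0]]]' | grep -E "clock|posi|force: \["; done; python3 - <<'E'
import cv2,numpy as np
from workcell import bot
a=cv2.imread("pics/top0.png"); p=bot.grab_frame("top"); b=p["img"][:,:,::-1]
def uv(x,y,z):
    # clamp frame -> pixel
    c,s=np.cos(np.radians(30.2)),np.sin(np.radians(30.2)); o=np.array([.680-.07*c,.166-.07*s,0])
    X=o+[c*x-s*y,s*x+c*y,z]; u=p["intrinsics"]@(p["R"]@X+p["t"]); return u[:2]/u[2]
d=uv(.02,.065,.06)-uv(.051,.065,.06); print("31mm is",d, np.hypot(*d))
# red-head jaw displacement by template
g=lambda i: i[105:210,325:425]
t=a[150:174,348:368]; r=cv2.matchTemplate(b[145:190,343:395].copy(),t.copy(),cv2.TM_CCOEFF_NORMED); _,v,_,l=cv2.minMaxLoc(r); print("shift L",l[0]-5,l[1]-5,v)
cv2.imwrite("pics/d.png",cv2.resize(np.hstack([g(a),g(b)]),None,fx=4,fy=4,interpolation=cv2.INTER_CUBIC))
E
```

```text
clock: 9.9
position: [0.4946, 0.0594, 0.1544]
force: [-1.8, -0.8, 5.7]
clock: 10.4
position: [0.4947, 0.0595, 0.1544]
force: [-1.9, -1.7, 4.0]
clock: 10.9
position: [0.4946, 0.0595, 0.1544]
force: [-2.3, -1.2, 5.0]
clock: 11.4
position: [0.4947, 0.0594, 0.1544]
force: [-2.3, -1.1, 5.0]
31mm is [ 7.58970307 11.98947229] 14.189821648422814
shift L 7 12 0.6290543675422668
```

View pics/d.png

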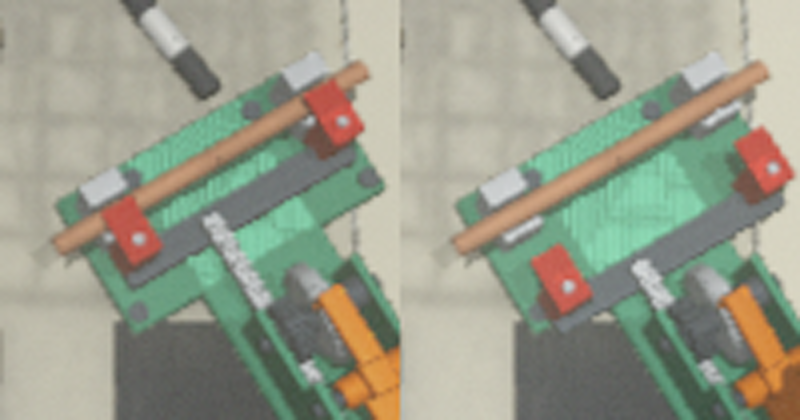

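The shift of (7,12) px matches the predicted 31 mm (7.6,12.0), so the jaw is fully back and the tube is still seated. I hold a little longer, then release and go to the tube.

```bash
for i in 1 2; do python3 -m jog '[[[0,0,0,0,0,0,0],[0,0,0,0,0,0,0],[0,0,0,0,0,0,0],[0,0,0,0,0,0,0],[0,0,0,0,0,0,0]]]' >/dev/null; done; python3 -m jog '[[[0,0,-3,0,0,0,0],[0,0,-5,0,0,0,0],[0,0,-12,0,0,0,0],[0,0,-20,0,0,0,0],[0,0,-10,0,0,0,0.7]]]'; python3 - <<'E'
from h import *
plan([.680,.1665,.190],120.2,6)
E
```

```text
clock: 12.95
position: [0.495, 0.0596, 0.2063]
tool_rot: [3.14, 0.0, 2.09]
force: [0.8, 0.2, 0.6]
grip_width: 0.0129
finger_force: 0.0
[0.2, 35.6, 2.8] [0.0, 0.0, -0.001]
[0.1, 35.6, 2.8] [0.0, 0.0, -0.001]
[0.1, 35.6, 2.7] [0.0, 0.0, -0.001]
[0.0, 35.6, 2.7] [0.0, 0.0, -0.001]
[-0.0, 35.6, 2.7] [0.0, 0.0, -0.001]
[-0.1, 35.6, 2.7] [0.0, 0.0, -0.001]
```

```bash
python3 -m jog '[[[0,36,2,0,0,0,0.7],[0,36,2,0,0,0,0.7],[0,36,2,0,0,0,0.7],[0,36,2,0,0,0,0.7],[0,36,2,0,0,0,0.7]]]' >/dev/null; python3 -m jog '[[[0,34,5,0,0,0,0.7],[0,0,0,0,0,0,0.7],[0,0,0,0,0,0,0.7]]]'; python3 - <<'E'
from h import *
for n in ("top","side"):
    p=bot.grab_frame(n); print([(np.round(d["xyz"],4).tolist(),round(d["conf"],2)) for q in("copper_tube","seat") for d in bot.spot_point(q,p)[:1]])
plan([.680,.1665,.112],120.2,4)
E
```

```text
clock: 13.75
position: [0.6802, 0.1659, 0.1891]
tool_rot: [-3.141, -0.001, 2.09]
force: [-1.0, -0.1, -0.7]
grip_width: 0.0597
finger_force: 0.0
[([0.6782, 0.166, 0.039], 0.91), ([0.6757, 0.1701, 0.0387], 0.74)]
[([0.6789, 0.167, 0.0421], 0.97), ([0.6794, 0.1636, 0.0414], 0.88)]
[0.4, 0.1, 19.5] [0.0, 0.0, -0.002]
[0.4, 0.1, 19.5] [0.0, 0.0, -0.002]
[0.4, 0.1, 19.5] [0.0, 0.0, -0.002]
[0.4, 0.1, 19.5] [0.0, 0.0, -0.002]
```

```bash
python3 -m jog '[[[0,-1,25,0,0,0,0.7],[0,0,25,0,0,0,0.6],[0,0,18,0,0,0,0.5],[0,0,9,0,0,0,0.5],[0,0,0,0,0,0,0.5]]]' 40;  python3 -m jog '[[[0,0,0,0,0,0,0],[0,0,0,0,0,0,0],[0,0,0,0,0,0,0],[0,0,0,0,0,0,0],[0,0,0,0,0,0,0]]]';python3 -m jog '[[[0,0,0,0,0,0,0],[0,0,0,0,0,0,0],[0,0,0,0,0,0,0]]]'
```

```text
clock: 14.55
position: [0.6792, 0.165, 0.1115]
tool_rot: [-3.14, -0.0, 2.09]
force: [-0.6, 1.2, -0.0]
grip_width: 0.0429
finger_force: 0.0
clock: 15.05
position: [0.6801, 0.1653, 0.1136]
tool_rot: [3.14, 0.0, 2.09]
force: [-1.3, -0.9, 8.0]
grip_width: 0.0116
finger_force: 39.2
clock: 15.35
position: [0.6801, 0.1653, 0.1136]
tool_rot: [3.14, 0.0, 2.09]
force: [-1.9, -0.6, 8.1]
grip_width: 0.0112
finger_force: 39.2
```

```bash
python3 - <<'E'
import cv2,numpy as np
from workcell import bot
p=bot.grab_frame("side")
X=lambda x:(lambda u:(u[:2]/u[2]).round().astype(int))(p["intrinsics"]@(p["R"]@np.array(x)+p["t"]))
u=X([.68,.166,.047]); print(u, X([.68,.166,.041]),X([.68,.166,.113]))
cv2.imwrite("pics/g.png",cv2.resize(p["img"][u[1]-55:u[1]+45,u[0]-60:u[0]+60,::-1],None,fx=6,fy=6,interpolation=cv2.INTER_CUBIC))
E
```

```text
[408 223] [407 225] [411 202]
```

View pics/g.png

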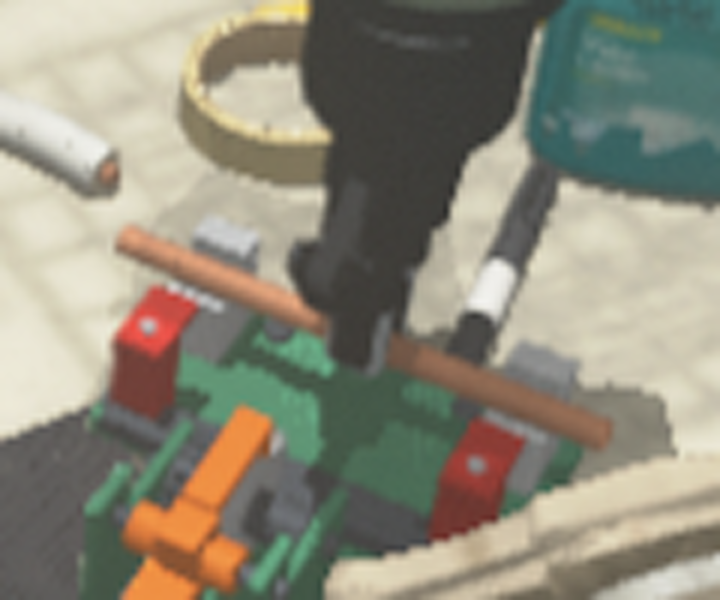

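The crop shows the tips at about (360,365), only just past the tube's axis at about (360,350). Together with the 11 mm width and the 8 N upward force, this is too shallow a grip. I open and go deeper.

```bash
python3 -m jog '[[[0,0,0,0,0,0,0.3],[0,0,0,0,0,0,0.4],[0,0,2,0,0,0,0.5],[0,0,4,0,0,0,0.5],[0,0,0,0,0,0,0.5]]]' 40;  python3 -m jog '[[[0,0,0,0,0,0,0],[0,0,0,0,0,0,0],[0,0,0,0,0,0,0],[0,0,0,0,0,0,0],[0,0,0,0,0,0,0]]]';python3 -m jog '[[[0,0,0,0,0,0,0],[0,0,0,0,0,0,0]]]'
```

```text
clock: 15.9
position: [0.6793, 0.165, 0.1056]
tool_rot: [-3.141, -0.0, 2.09]
force: [0.6, -0.2, 0.1]
grip_width: 0.043
finger_force: 0.0
clock: 16.4
position: [0.6796, 0.1651, 0.1065]
tool_rot: [3.141, -0.0, 2.09]
force: [-0.3, 0.6, 1.5]
grip_width: 0.0118
finger_force: 39.0
clock: 16.6
position: [0.6797, 0.1651, 0.1065]
tool_rot: [3.141, 0.0, 2.09]
force: [-0.7, 0.3, 1.6]
grip_width: 0.0118
finger_force: 39.0
```

```bash
python3 -m jog '[[[0,0,-4,0,0,0,0],[0,0,-8,0,0,0,0],[0,0,-14,0,0,0,0],[0,0,-22,0,0,0,0],[0,0,-30,0,0,0,0]]]'; python3 -m jog '[[[0,0,-25,0,0,0,0],[0,0,-12,0,0,0,0],[0,0,0,0,0,0,0]]]'; python3 - <<'E'
from h import *
p=bot.grab_frame("side"); print([(np.round(d["xyz"],4).tolist(),round(d["conf"],2)) for q in("copper_tube","tray") for d in bot.spot_point(q,p)[:1]])
plan([.3935,.347,.20],91,10)
E
```

```text
clock: 17.1
position: [0.6792, 0.165, 0.1854]
tool_rot: [-3.14, -0.0, 2.09]
force: [0.8, -0.7, -0.2]
grip_width: 0.0118
finger_force: 39.0
clock: 17.4
position: [0.6802, 0.1652, 0.2236]
tool_rot: [3.139, 0.001, 2.09]
force: [-0.5, 0.0, -1.2]
grip_width: 0.0121
finger_force: 39.0
[([0.6813, 0.1646, 0.1605], 0.69), ([0.3942, 0.3417, 0.003], 0.86)]
[30.0, -15.8, 2.1] [-0.0, 0.0, 0.05]
[29.2, -17.2, 2.1] [-0.0, 0.0, 0.05]
[28.3, -18.7, 2.0] [-0.0, 0.0, 0.05]
[27.3, -20.1, 2.0] [-0.0, 0.0, 0.05]
[26.2, -21.4, 2.0] [-0.0, 0.0, 0.05]
[25.1, -22.7, 2.0] [-0.0, 0.0, 0.05]
[24.0, -23.9, 2.0] [-0.0, 0.0, 0.05]
[22.7, -25.1, 2.0] [-0.0, 0.0, 0.05]
[21.4, -26.2, 2.0] [-0.0, 0.0, 0.05]
[20.1, -27.3, 2.0] [-0.0, 0.0, 0.05]
```

```bash
python3 -m jog '[[[18,-10,2,0,0,0.05,0],[29,-17,2,0,0,0.05,0],[28,-19,2,0,0,0.05,0],[27,-20,2,0,0,0.05,0],[26,-21,2,0,0,0.05,0]]]'; python3 -m jog '[[[25,-23,2,0,0,0.05,0],[24,-24,2,0,0,0.05,0],[23,-25,2,0,0,0.05,0],[21,-26,2,0,0,0.05,0],[20,-27,2,0,0,0.05,0]]]'; python3 -m jog '[[[7,-5,0,0,0,0,0],[0,0,0,0,0,0,0],[0,0,0,0,0,0,0]]]' >/dev/null; python3 - <<'E'
from h import *
import cv2
for n in("side","top"):
    p=bot.grab_frame(n); print([(np.round(d["xyz"],4).tolist(),round(d["conf"],2)) for q in("copper_tube","tray") for d in bot.spot_point(q,p)[:1]])
    if n=="side": cv2.imwrite("pics/t.png",cv2.resize(p["img"][100:300,180:420,::-1],None,fx=3,fy=3))
print(bot.observe()["position"],bot.observe()["tool_rot"]); plan([.394,.345,.12],91,4)
E
```

```text
clock: 18.05
position: [0.5468, 0.2481, 0.2101]
tool_rot: [-3.14, 0.0, 1.838]
force: [1.0, 0.6, -0.7]
grip_width: 0.0117
finger_force: 39.0
clock: 18.55
position: [0.4043, 0.3386, 0.2003]
tool_rot: [-3.14, 0.001, 1.588]
force: [-0.1, 1.3, -0.9]
grip_width: 0.0116
finger_force: 39.0
[([0.4029, 0.3446, 0.139], 0.8), ([0.3976, 0.3435, 0.0053], 0.66)]
[]
[0.40126296 0.34482245 0.20133649] [-3.14156925e+00  3.99449156e-05  1.58878856e+00]
[0.1, -1.8, 20.3] [-0.0, 0.0, 0.0]
[0.1, -1.8, 20.3] [-0.0, 0.0, 0.0]
[0.1, -1.8, 20.3] [-0.0, 0.0, 0.0]
[0.1, -1.8, 20.3] [-0.0, 0.0, 0.0]
```

View pics/t.png

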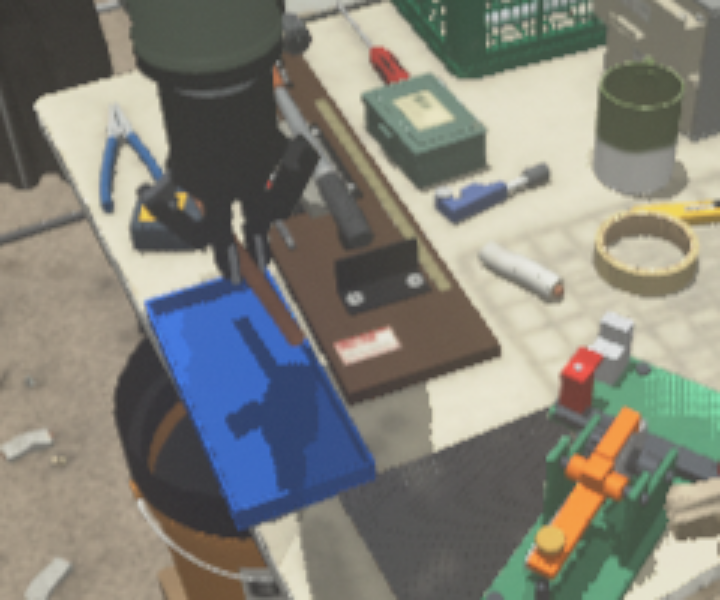

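The picture shows the tube level in the grip over the tray, with its shadow inside the tray. The jaw is still back and the pawl released. I lower it gently.

```bash
python3 -m jog '[[[0,-5,25,0,0,0,0],[0,-5,25,0,0,0,0],[0,-3,25,0,0,0,0],[0,-1,18,0,0,0,0],[0,0,10,0,0,0,0]]]'; python3 -m jog '[[[0,0,6,0,0,0,0],[0,0,5,0,0,0,0],[0,0,4,0,0,0,0],[0,0,2,0,0,0,0],[0,0,0,0,0,0,0]]]'; python3 -m jog '[[[0,0,1,0,0,0,0],[0,0,1,0,0,0,0],[0,0,0,0,0,0,0]]]'
```

```text
clock: 19.65
position: [0.3865, 0.3446, 0.0971]
tool_rot: [-3.14, 0.001, 1.59]
force: [-0.1, -0.3, -0.6]
grip_width: 0.0118
finger_force: 39.0
clock: 20.15
position: [0.3868, 0.3451, 0.0815]
tool_rot: [3.141, -0.0, 1.59]
force: [-0.2, 0.2, -1.1]
grip_width: 0.0117
finger_force: 39.0
clock: 20.45
position: [0.3868, 0.345, 0.0794]
tool_rot: [3.142, -0.0, 1.59]
force: [0.5, -0.4, -0.9]
grip_width: 0.0121
finger_force: 39.0
```

```bash
for i in 1; do python3 -m jog '[[[0,0,1,0,0,0,0],[0,0,1,0,0,0,0],[0,0,0,0,0,0,0]]]';python3 -m jog '[[[0,0,1,0,0,0,0],[0,0,0,0,0,0,0]]]'; python3 -m jog '[[[0,0,1,0,0,0,0],[0,0,0,0,0,0,0]]]'; done | grep -E "posi|force: \["
```

```text
position: [0.3867, 0.345, 0.0773]
force: [-0.2, 0.4, -0.7]
position: [0.3868, 0.345, 0.077]
force: [-4.2, -3.5, 16.8]
position: [0.3867, 0.3451, 0.0769]
force: [-7.6, -8.2, 41.4]
```

```bash
python3 -m jog '[[[0,0,-2,0,0,0,0],[0,0,0,0,0,0,0]]]'; python3 -m jog '[[[0,0,0,0,0,0,0.25],[0,0,0,0,0,0,0.35],[0,0,0,0,0,0,0.4],[0,0,0,0,0,0,0.4],[0,0,0,0,0,0,0.4]]]'; python3 -m jog '[[[0,0,-5,0,0,0,0.4],[0,0,-15,0,0,0,0.4],[0,0,-30,0,0,0,0.4],[0,0,-45,0,0,0,0.4],[0,0,-45,0,0,0,0.4]]]'; python3 -m jog '[[[0,0,-40,0,0,0,0.4],[0,0,0,0,0,0,0.4],[0,0,0,0,0,0,0.4],[0,0,0,0,0,0,0.4],[0,0,0,0,0,0,0.4]]]'; python3 -m jog '[[[0,0,0,0,0,0,0.4],[0,0,0,0,0,0,0.4],[0,0,0,0,0,0,0.4],[0,0,0,0,0,0,0.4],[0,0,0,0,0,0,0.4]]]' >/dev/null; python3 - <<'E'
from h import *
import cv2
for n in("side","top"):
    p=bot.grab_frame(n); print([(np.round(d["xyz"],4).tolist(),round(d["conf"],2)) for q in("copper_tube","tray","tape_measure") for d in bot.spot_point(q,p)[:1]])
    if n=="side": cv2.imwrite("pics/f.png",cv2.resize(p["img"][100:300,180:420,::-1],None,fx=3,fy=3))
E
```

```text
clock: 21.35
position: [0.3869, 0.3452, 0.0777]
tool_rot: [3.141, -0.0, 1.59]
force: [-0.4, 0.7, -1.1]
grip_width: 0.012
finger_force: 39.1
clock: 21.85
position: [0.3867, 0.345, 0.0773]
tool_rot: [-3.142, 0.0, 1.59]
force: [-0.4, -0.6, -0.0]
grip_width: 0.0345
finger_force: 0.0
clock: 22.35
position: [0.3863, 0.3448, 0.2191]
tool_rot: [-3.141, 0.0, 1.59]
force: [1.8, -0.3, 0.5]
grip_width: 0.0343
finger_force: 0.0
clock: 22.85
position: [0.3864, 0.3447, 0.2564]
tool_rot: [-3.14, 0.001, 1.59]
force: [0.0, -0.1, 0.4]
grip_width: 0.034
finger_force: 0.0
[([0.3892, 0.3481, 0.0052], 0.79), ([0.3977, 0.3455, 0.0034], 0.92), ([0.4086, 0.5771, 0.0033], 0.88)]
[([0.4099, 0.577, -0.0042], 0.85)]
```

View pics/f.png

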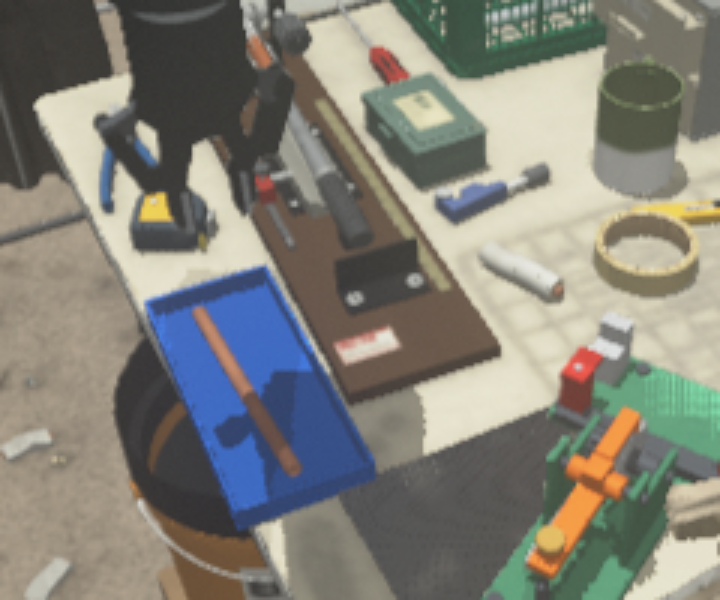

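The tube lies flat in the tray, from about (200,312) to (292,470) in the crop. The jaw is back, and the tape measure and foam offcut haven't moved.

```bash
python3 -c "
from workcell import bot
print(bot.job_done())"
```

```text
the job is handed in; nothing more can be done
None
```

The job is handed in at about 23 s of the 61 s: the jaw is fully back, the pawl is released (about 6 N at most measured while pressing it), the copper tube lies flat in the blue tray, and the tape measure and foam offcut are where they were. No verdict was returned.

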